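# Lever open the lid of a small computer with an opening tool

### The job

Take the tape roll off the lid of the small computer and set it flat on the middle of the round cork pad. Then pick up the flat-bladed opening tool, slip its blade through the notch under the edge of the lid and lever the lid up with the tool until it stands upright, keeping the gripper itself off the computer. Finally lay the tool gently down flat on the bench, with the lid left standing open and the other things where they were.

Things in the scene. Friction and masses are not known exactly. Their poses are not given: they have to be found in the camera images.
- computer: Small desktop computer: fixed square bare-metal box 140 x 140 mm, 42 mm high, walls 5 mm. Origin: centre of its underside; z up; -x is its front, with the notch; the lid's hinge is along the +x side. The lid, a 4 mm black plate, lies inside the walls, flush with their top, its underside 38 mm above the bench. Below the lid the box is free down to 25 mm height
- notch (a point): Middle of the slot's mouth, on the front face 33.5 mm above the bench; axes as the computer's: the blade goes in along +x. The notch, 44 mm wide, is cut in the front wall's middle from 29 mm height to the top; a 40 mm wide tab of the lid fills its top, leaving below it a slot 9 mm high, open to the front
- hinge (a point): Middle of the lid's hinge axis, which runs along the computer's y, 40 mm above the bench and 132 mm behind the notch. The lid's front edge swings about it on a 132 mm radius
- lid (a joint): Opening angle of the lid: 0 shut, 1.57 upright, stop at 1.75. The hinge is stiff, so that the lid stays at any angle; lifting it takes about 1.5 N at its front edge. The lid weighs 0.1 kg
- tape_roll: Roll of cream paper tape lying flat on the lid: 60 mm outer diameter, 28 mm hole, 24 mm high, about 0.08 kg. Origin: centre of its underside, z its axis
- cork_pad: Round cork pad, 110 mm diameter, 4 mm thick, fixed flat on the bench to the left of the computer. Origin: centre of its underside
- opener: Opening tool, about 0.07 kg, lying flat: straight black handle of rectangular section, 100 mm long, 14 mm wide, 18 mm high; a flat steel blade 14 mm wide, 2.5 mm thick stands out 55 mm from its end. A screwdriver (round shaft) and a brush lie beside it; which lies where varies. Origin: middle of the handle's underside; x towards the blade, z up
- blade_tip (a point): Middle of the blade's end edge: 105 mm ahead of the tool's origin, at mid-height of the handle (9 mm above its underside). Axes as the tool's
- screwdriver: Screwdriver with black handle, 170 mm long, lying next to the opening tool; leave alone. x along it towards its tip
- brush: Brush with wooden handle, 160 mm long, lying next to the opening tool; leave alone. x along it towards its bristles
- flux_jar: Small jar with white cap, 42 mm diameter, 42 mm high, standing in front of the computer to one side of the notch; leave alone. Origin: centre of its underside
- solder_spool: Metal spool, 44 mm diameter, 36 mm high, standing in front of the computer on the other side of the notch; leave alone. Origin: centre of its underside
- cleaner: Bottle, 56 mm diameter, 150 mm high, standing behind on the left; leave alone. Origin: centre of its underside
There are look-alikes about, which are no part of the job. Leave any purple look-alike of the opener alone. Several things have the shape of the tape_roll; the one meant has the colours described above.

How it is judged:
On the way, in this order (a step that is already met when the one before it is completed fails the run):
1. the tape roll lies flat on the cork pad, let go, with the lid still shut (horizontal distance between tape_roll and cork_pad below 0.025 m and height (world z) of tape_roll below 0.01 m and angle between tape_roll's own z axis and vertical below 0.15 rad and contact force between the fingers and tape_roll below 0.1 N and value of joint lid below 0.05 rad), for 0.2 s.
2. the lid is levered up past 0.2 rad by the opening tool (value of joint lid above 0.2 rad and contact force between opener and computer above 0.2 N).
3. the lid stands upright (beyond 1.35 rad) (value of joint lid above 1.35 rad), for 0.2 s.
At the end, for the whole second after the job is handed in: The lid stands open by more than 1.35 rad, the tape roll lies flat on the cork pad with its centre within 25 mm of the pad's, and the opening tool lies flat and still on the bench (handle and blade tip below 20 mm) (value of joint lid above 1.35 rad and horizontal distance between tape_roll and cork_pad below 0.025 m and height (world z) of tape_roll below 0.01 m and angle between tape_roll's own z axis and vertical below 0.15 rad and linear speed of each of tape_roll, opener below 0.02 m/s and height (world z) of opener between -0.01 and 0.02 m and height (world z) of blade_tip between -0.01 and 0.02 m); the robot touches nothing.
It fails at once if the gripper or arm touches the computer or its lid (over 1 N) while the lid is open (value of joint lid above 0.05 rad and contact force between any of the fingers, the arm and computer above 1 N).
It fails at once if the tape roll is tipped over (angle between tape_roll's own z axis and vertical above 0.6 rad).
It fails at once if the opening tool or the tape roll is dropped (faster than 0.6 m/s within 20 mm of the bench) ((height (world z) of opener below 0.02 m and linear speed of opener above 0.6 m/s) or (height (world z) of tape_roll below 0.02 m and linear speed of tape_roll above 0.6 m/s)).
It fails at once if a bystander (screwdriver, brush, jar, spool, bottle) is moved by more than 30 mm (distance of any of screwdriver, brush, flux_jar, solder_spool, cleaner from where it was at the start of the episode above 0.03 m).
It also fails if it takes over 64 s, if anything falls off the work surface, if the arm or the gripper's body presses on something with over 40 N, if the wrist force passes 120 N, or if a joint passes its speed limit or range.

### The arm

A 6-joint arm with a two-finger parallel gripper is mounted at the origin on the work surface. World frame = base frame: x ahead of the robot, y to its left, z up, the work surface at z = 0. Lengths are in m, angles in rad, forces in N, time in s.
With the tool pointing down it reaches from about 0.4 to 0.925 m from the base axis. Payload 12.5 kg.
Tool frame: the origin (TCP) lies at the very end of the fingers, on their centre line; the grasp point (between the pads) lies 19 mm behind it (manip.grip_point_offset is the z of the grasp point in the tool frame, in m); z points along the fingers, y is the line along which they close (so a half turn about z gives the same grasp; the last joint's range is limited). The gripper opens to 95 mm and grips with 3 to 60 N. Pads are 20 mm wide; open, the fingers measure 119 mm over their backs; the gripper's body (75 mm by 180 mm) begins 59 mm behind the grasp point.
Start: joints at [1.195, 0.491, 1.559, -0, 1.092, -0.106], TCP at [0.167, 0.602, 0.215] pointing down, gripper open.
Joint ranges: [-3.1, 3.1], [-0.84, 2.19], [0.05, 2.79], [-1.13, 4.28], [0.06, 2.93], [-2.69, 2.69]. Speed limits (rad/s): [2.22, 2.22, 2.79, 3.14, 3.14, 3.14].

### API

Orientations are given as a unit quaternion [x, y, z, w].
In Python, from rig import monitor, camera, manip gives the robot as it stands. The module is installed in compiled form; this text tells all that it offers.
- The arm moves only by the shell command python3 -m inch 'ROWS' [FORCE]. ROWS is a JSON object of lists of equal length, an entry for each row: "fingers": the opening, from -1 (shut) to 1 (fully open); "dp": the shift along the world's x, y, z in cm, a list of three; "rot": the turn, a rotation vector about the world's x, y, z in rad, a list of three. In form: {"fingers": [fingers, ...], "dp": [[x, y, z], ...], "rot": [[wx, wy, wz], ...]}. A call has 1 to 10 rows; each row is the pose to reach, as a shift and turn from the pose commanded when the call began; what a row does not reach only later rows make up. A row lasts 1/10 s, in which the tool goes at most 50 mm and 8.59 degrees, less where a joint would pass 70% of its speed; a pose out of reach is approached as far as the arm can. A call with a gripper value outside its range is refused whole. The fingers move at their own pace and stop on an object; FORCE is the grip in N (left out, the last holds). Time passes only in rows, so rows that repeat a pose let the fingers close. It gives the time, the measured TCP pose, the force, the opening and the grip force at its end, in the units of the state.
- monitor.sense(): the state, without advancing time (a new reading comes with each control period).
- camera(name): name is "side" or "top"; returns a dict with "color" (400x640x3 uint8, red, green, blue), "fx", "fy", "cx", "cy" (pixels), "rvec" (rotation vector, rad) and "tvec" (3), from world to camera coordinates, as OpenCV has them. Camera axes: x right, y down, z forward; pixel columns grow to the right and rows downward; lengths in m; the calibration is good to about 2 mm. A picture is of the moment at which its call begins. There is no depth.
- manip.close_job(): hands the job in; it is judged then, once.
The state is a dict: "time": time; "qpos": joint angles; "dq": joint speeds; "joint_torque": joint torques, N m; "tcp_pos": TCP position; "tcp_rot": TCP orientation; "contact_force": force on the tool from outside, world axes, zero at the start; "wrist_torque": the same for the moment, N m; "finger_gap": finger opening in m; "grip_force": force on a finger pad.
Only numpy, scipy, OpenCV 4.12 (cv2) and the standard library are available. Lean on these libraries where they do the work, as an engineer would, in place of code of your own. Each camera call takes 0.05 s, during which the arm holds its last target. There are 200 camera calls.

## Working session

There is one attempt and no reset: what is moved stays moved. The work goes in short steps, Python scripts to look and compute and a shell command to move; the robot and the scene stay as the last step left them, time stands still between calls to the robot, and variables do not carry over. Pictures are saved under pics/ and viewed, at most 10 in all, crops included, and the job is handed in when it is done.

```bash
mkdir -p pics
python3 - <<'E'
from rig import monitor,camera,manip
import cv2,numpy as np,pickle
s=monitor.sense();print(s['time'],s['tcp_pos'],s['tcp_rot'],s['finger_gap'],manip.grip_point_offset)
for n in('side','top'):
    c=camera(n);pickle.dump(c,open(n+'0.pkl','wb'));cv2.imwrite(f'pics/{n}0.png',c['color'][:,:,::-1])
    R=cv2.Rodrigues(np.array(c['rvec']))[0];print(n,c['fx'],c['cx'],c['cy'],'pos',-R.T@c['tvec'],R.round(2).tolist())
E
```

```text
0.0 [0.16645354 0.60217514 0.21406841] [ 1.34481119e-01  9.90916005e-01 -5.31784113e-04 -1.30558327e-04] 0.09522655238784804 -0.0188
side 449.12540792815935 326.68207598665924 196.1836037063968 pos [ 0.34849891 -0.67878478  0.71069813] [[0.96, -0.27, -0.02], [-0.19, -0.64, -0.74], [0.19, 0.72, -0.67]]
top 398.08169348381847 323.6707474145378 193.8017158612866 pos [0.39351456 0.06069056 0.86452468] [[-0.01, -1.0, 0.01], [-0.99, 0.01, -0.15], [0.15, -0.01, -0.99]]
```

View pics/top0.png

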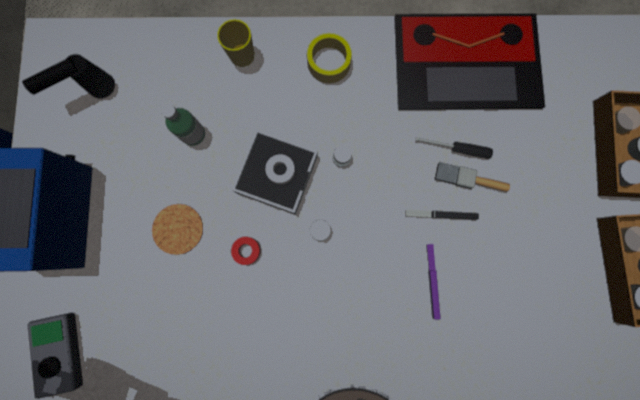

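View pics/side0.png

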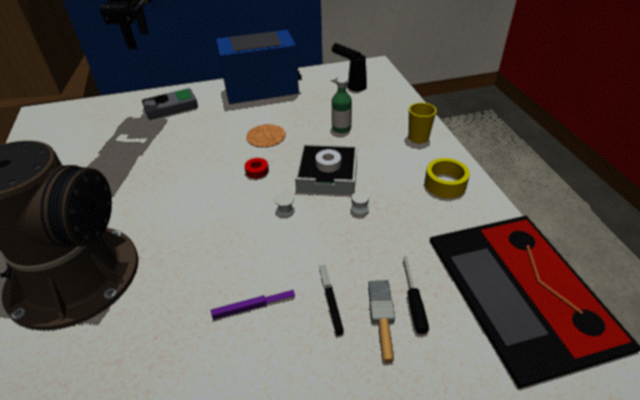

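Top view: the cream tape roll is on the lid at (280,169), the cork pad at (177,229), and the opener at (442,215) with its blade to the left.

Look-alikes for the tape roll are the red ring (246,250) and the yellow ring (329,57). For the opener they are the purple tool (434,282), the screwdriver (455,148, round shaft) and the brush (472,178). I choose the cream roll on the lid and the black tool with the steel flat blade, and check both in a close crop.

Run:
```python
import cv2,numpy as np,pickle
T=pickle.load(open('top0.pkl','rb'))['color'][:,:,::-1];S=pickle.load(open('side0.pkl','rb'))['color'][:,:,::-1]
def cr(I,x,y,w,h,k): return cv2.resize(I[y:y+h,x:x+w],None,fx=k,fy=k,interpolation=cv2.INTER_CUBIC)
a=cr(T,225,125,133,100,3);b=cr(T,395,130,133,100,3)
c=cr(S,265,135,133,100,3);d=cr(S,305,250,133,100,3)
cv2.imwrite('pics/crop1.png',np.vstack([np.hstack([a,b]),np.hstack([c,d])]))
```

```text
(no output)
```

View pics/crop1.png

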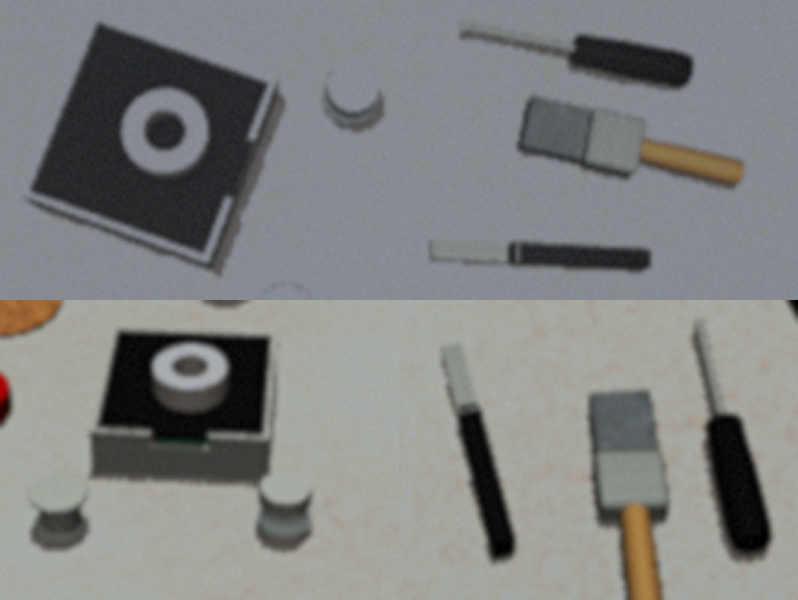

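The crop confirms both choices: the cream roll is on the black lid, and the flat steel blade with the rectangular black handle is the lower tool. Next I triangulate, with the box as a planar-pose fit.

```bash
cat > geo.py <<'E'
import cv2,numpy as np,pickle
from scipy.optimize import least_squares
C={n:pickle.load(open(n+'0.pkl','rb')) for n in('side','top')}
def K(c): return np.array([[c['fx'],0,c['cx']],[0,c['fy'],c['cy']],[0,0,1.]])
def proj(n,p):
    c=C[n];return cv2.projectPoints(np.atleast_2d(p).astype(float),np.array(c['rvec'],float),np.array(c['tvec'],float),K(c),None)[0][:,0]
def tri(t,s):
    r=least_squares(lambda p:np.r_[proj('top',p)[0]-t,proj('side',p)[0]-s],[.4,.1,.02]);return r.x,np.abs(r.fun).max()
def onz(n,uv,z):
    c=C[n];R=cv2.Rodrigues(np.array(c['rvec'],float))[0];o=-R.T@c['tvec'];d=R.T@np.linalg.inv(K(c))@[uv[0],uv[1],1];return o+d*(z-o[2])/d[2]
E
python3 - <<'E'
from geo import *
a=lambda x,y:np.array([x/3+225,y/3+125]);b=lambda x,y:np.array([(x-399)/3+395,y/3+130])
c=lambda x,y:np.array([x/3+265,(y-300)/3+135]);d=lambda x,y:np.array([(x-399)/3+305,(y-300)/3+250])
for n,t,s in [('tape',a(165,131),c(190.5,366)),('tip',b(430,250),d(453,346)),('junc',b(510,253),d(468,408)),('end',b(650,258),d(503,552)),
 ('cork',(177.5,229),(266.5,135.3)),('jarTop',a(354,90),c(285,492)),('spoolTop',(320,229),c(58,490))]:
    print(n,*[np.round(v,4) for v in tri(t,s)],onz('top',t,.0 if n=='cork' else .01).round(4))
def P(q,l):
    l=np.array(l);cs,sn=np.cos(q[2]),np.sin(q[2]);return np.c_[q[0]+cs*l[:,0]-sn*l[:,1],q[1]+sn*l[:,0]+cs*l[:,1],l[:,2]]
h=.07
# front = -x local
L=[[-h,h,.042],[-h,-h,.042],[h,h,.042],[h,-h,.042]]
def ft(order,f=0):pass
tp=[a(213,264),a(279,82),a(30,195),a(98,22)]
# world: image down=-x,right=-y. front faces -y => local -x ~ -y, local +x ~ +y, local y ~ -x
sp=[c(93,431),c(273,431)];sl=L[:2];sp2=[c(95,476),c(267,482)];sl2=[[-h,h,0],[-h,-h,0]]
nt=[a(248,141),a(231,197)];nl=[[-h,-.022,.042],[-h,.022,.042]]
def f(q):
    return np.r_[(proj('top',P(q,L))-tp).ravel(),(proj('side',P(q,sl+sl2))-np.array(sp+sp2)).ravel()]
r=least_squares(f,[.45,.1,1.4],loss='soft_l1');print(r.x,f(r.x).reshape(-1,2).round(1).tolist())
q=r.x
print('notch',P(q,[[-h,0,.0335]]),'notchedge proj',proj('top',P(q,[[-.065,-.022,.042],[-.065,.022,.042]])),nt)
for n in C: print(n,'axis pts',proj(n,P(q,[[-h,0,.042],[h,0,.042]])).round(1).tolist())
E
```

```text
tape [0.568 0.142 0.067] 0.2962 [0.5799 0.1479 0.01  ]
tip [ 0.4808 -0.1235  0.009 ] 0.7147 [ 0.4791 -0.1231  0.01  ]
junc [ 0.4765 -0.1792  0.0154] 0.279 [ 0.4764 -0.1807  0.01  ]
end [ 0.4704 -0.2803  0.0124] 0.5649 [ 0.4719 -0.2815  0.01  ]
cork [0.4513 0.3681 0.0037] 0.4694 [0.4507 0.3694 0.    ]
jarTop [0.6031 0.0109 0.0382] 0.3527 [0.6095 0.0093 0.01  ]
spoolTop [0.4445 0.0614 0.0378] 0.4387 [0.4471 0.0614 0.01  ]
[0.56874382 0.15279767 1.22040579] [[-0.1, -0.1], [0.5, -1.3], [-2.1, 0.5], [-0.8, -2.7], [-1.1, 1.5], [-0.5, 3.9], [-0.6, 0.1], [1.0, 0.5]]
notch [[0.5447153  0.08705096 0.0335    ]] notchedge proj [[308.67159197 171.1199413 ]
 [301.53646847 190.54299012]] [array([307.66666667, 172.        ]), array([302.        , 190.66666667])]
side axis pts [[325.1, 181.4], [329.6, 145.7]]
top axis pts [[307.4, 181.6], [245.1, 159.7]]
```

Run:
```python
from geo import *
q=[0.5687,0.1528,1.2204];h=.07
def P(q,l):
    l=np.array(l);cs,sn=np.cos(q[2]),np.sin(q[2]);return np.c_[q[0]+cs*l[:,0]-sn*l[:,1],q[1]+sn*l[:,0]+cs*l[:,1],l[:,2]]
ims=[]
for n,(x,y) in (('top',(225,125)),('side',(265,135))):
    k=4;I=cv2.resize(C[n]['color'][y:y+100,x:x+100,::-1],None,fx=k,fy=k,interpolation=cv2.INTER_CUBIC).copy()
    I=np.clip(I.astype(float)*1.6,0,255).astype(np.uint8)
    for z,col in((.042,(0,0,255)),(0,(0,255,0))):
        p=(proj(n,P(q,[[-h,h,z],[-h,-h,z],[h,-h,z],[h,h,z]]))+.5-[x,y])*k
        cv2.polylines(I,[np.int32(p)],True,col,1)
    p=(proj(n,P(q,[[-h,.022,.042],[-h,.022,.029],[-h,-.022,.029],[-h,-.022,.042]]))+.5-[x,y])*k
    cv2.polylines(I,[np.int32(p)],False,(255,0,255),1)
    ims.append(I)
cv2.imwrite('pics/ov1.png',np.hstack(ims))
```

```text
(no output)
```

View pics/ov1.png

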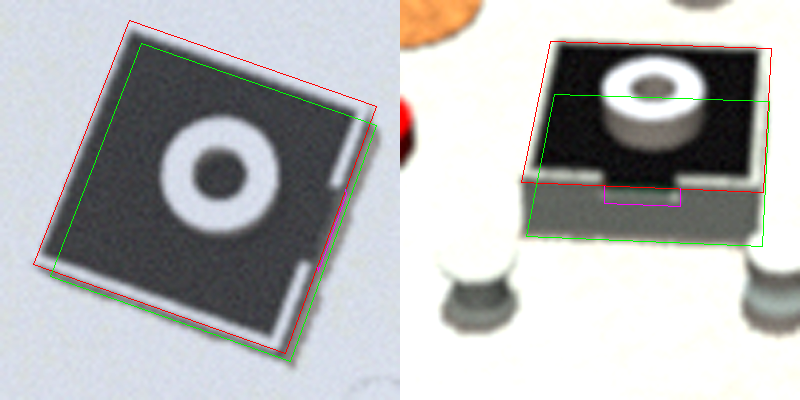

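The wireframe sits on the box edges in both views. That puts the notch at (0.545, 0.087), heading 1.22 rad. The tape top measures z 0.067 (expected 0.066), cork 0.004 and tool about 0.01, all consistent with the text. Now move above the tape.

```bash
python3 -m inch '{"fingers":[1,1,1,1,1,1,1,1,1,1],"dp":[[4,-4.6,0],[8,-9.2,0],[12,-13.7,0],[16,-18.3,0],[20,-22.9,0],[24,-27.5,0],[28,-32,0],[32,-36.6,0],[36,-41.2,0],[40.2,-46,0]],"rot":[[0,0,0],[0,0,0],[0,0,0],[0,0,0],[0,0,0],[0,0,0],[0,0,0],[0,0,0],[0,0,0],[0,0,0]]}' 20; python3 -m inch '{"fingers":[1,1,1],"dp":[[0,0,0],[0,0,0],[0,0,0]],"rot":[[0,0,0],[0,0,0],[0,0,0]]}'
```

```text
time: 1.1
tcp_pos: [0.4966, 0.2241, 0.2146]
tcp_rot: [0.135, 0.991, 0.0, -0.0]
contact_force: [0.2, 1.0, -0.1]
finger_gap: 0.0947
grip_force: 0.0
time: 1.4
tcp_pos: [0.4949, 0.2265, 0.2145]
tcp_rot: [0.134, 0.991, -0.0, -0.0]
contact_force: [-0.6, 0.6, -0.3]
finger_gap: 0.0954
grip_force: 0.0
```

```bash
python3 -m inch '{"fingers":[1,1,1,1,1,1,1,1,1,1],"dp":[[2.5,-3,0],[5,-6,0],[7.3,-8.4,-1],[7.3,-8.4,-4],[7.3,-8.4,-7],[7.3,-8.4,-10],[7.3,-8.4,-12],[7.3,-8.4,-12],[7.3,-8.4,-12],[7.3,-8.4,-12]],"rot":[[0,0,0],[0,0,0],[0,0,0],[0,0,0],[0,0,0],[0,0,0],[0,0,0],[0,0,0],[0,0,0],[0,0,0]]}'
python3 - <<'E'
from rig import camera
import cv2,numpy as np
a=camera('side')['color'][100:220,250:410,::-1];b=camera('top')['color'][110:230,200:360,::-1]
cv2.imwrite('pics/pre.png',cv2.resize(np.hstack([a,b]),None,fx=2.5,fy=2.5,interpolation=cv2.INTER_CUBIC))
E
```

```text
time: 2.4
tcp_pos: [0.569, 0.1427, 0.096]
tcp_rot: [0.134, 0.991, 0.0, 0.001]
contact_force: [-0.9, 0.1, 0.6]
finger_gap: 0.0949
grip_force: 0.0
```

View pics/pre.png

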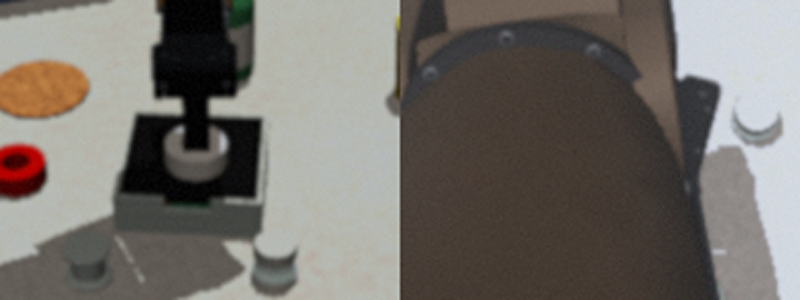

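The side view shows the near finger at (195,125), centred on the tape (195,150). Descend and grip.

```bash
python3 -m inch '{"fingers":[1,1,1,1,1,-1,-1,-1,-1,-1],"dp":[[0,0,-2],[0,0,-3.5],[0,0,-4.7],[0,0,-4.8],[0,0,-4.8],[0,0,-4.8],[0,0,-4.8],[0,0,-4.8],[0,0,-4.8],[0,0,-4.8]],"rot":[[0,0,0],[0,0,0],[0,0,0],[0,0,0],[0,0,0],[0,0,0],[0,0,0],[0,0,0],[0,0,0],[0,0,0]]}' 20;python3 -m inch '{"fingers":[-1,-1,-1,-1,-1],"dp":[[0,0,0],[0,0,0],[0,0,0],[0,0,0],[0,0,0]],"rot":[[0,0,0],[0,0,0],[0,0,0],[0,0,0],[0,0,0]]}'
```

```text
time: 3.5
tcp_pos: [0.5687, 0.142, 0.0468]
tcp_rot: [0.134, 0.991, 0.0, 0.0]
contact_force: [0.7, 1.5, 0.3]
finger_gap: 0.0607
grip_force: 0.4
time: 4.0
tcp_pos: [0.5687, 0.142, 0.0468]
tcp_rot: [0.135, 0.991, 0.0, 0.0]
contact_force: [0.7, 0.5, 4.0]
finger_gap: 0.0591
grip_force: 20.0
```

```bash
python3 -m inch '{"fingers":[-1,-1,-1,-1,-1,-1,-1,-1,-1,-1],"dp":[[0,0,1],[0,0,3],[0,0,5],[-1,2,7],[-3,6,7],[-5.5,10.5,7],[-8,15.5,7],[-10,19.5,7],[-11.3,21.8,7],[-11.7,22.6,7]],"rot":[[0,0,0],[0,0,0],[0,0,0],[0,0,0],[0,0,0],[0,0,0],[0,0,0],[0,0,0],[0,0,0],[0,0,0]]}' ;python3 -m inch '{"fingers":[-1,-1,-1,-1,-1,-1,-1],"dp":[[0,0,-2],[0,0,-4],[0,0,-6],[0,0,-8],[0,0,-9],[0,0,-9],[0,0,-9]],"rot":[[0,0,0],[0,0,0],[0,0,0],[0,0,0],[0,0,0],[0,0,0],[0,0,0]]}'
```

```text
time: 5.0
tcp_pos: [0.4498, 0.3701, 0.117]
tcp_rot: [0.133, 0.991, -0.0, -0.0]
contact_force: [0.5, -1.4, -1.0]
finger_gap: 0.0591
grip_force: 20.0
time: 5.7
tcp_pos: [0.452, 0.3678, 0.0273]
tcp_rot: [0.135, 0.991, 0.0, 0.0]
contact_force: [0.2, -0.9, -1.1]
finger_gap: 0.0592
grip_force: 20.0
```

Lower to just above contact (1.75 cm), release and rise.

```bash
python3 -m inch '{"fingers":[-1,-1,-1,-1,-1,-1],"dp":[[0,0,-0.7],[0,0,-1.3],[0,0,-1.6],[0,0,-1.75],[0,0,-1.75],[0,0,-1.75]],"rot":[[0,0,0],[0,0,0],[0,0,0],[0,0,0],[0,0,0],[0,0,0]]}' ;python3 -m inch '{"fingers":[0,0.5,1,1,1,1,1,1,1,1],"dp":[[0,0,0],[0,0,0],[0,0,0],[0,0,0],[0,0,0],[0,0,2],[0,0,5],[0,0,9],[0,0,13],[0,0,15]],"rot":[[0,0,0],[0,0,0],[0,0,0],[0,0,0],[0,0,0],[0,0,0],[0,0,0],[0,0,0],[0,0,0],[0,0,0]]}'
```

```text
time: 6.3
tcp_pos: [0.4516, 0.368, 0.0092]
tcp_rot: [0.134, 0.991, 0.0, 0.0]
contact_force: [-0.2, -0.2, -2.3]
finger_gap: 0.0588
grip_force: 20.0
time: 7.3
tcp_pos: [0.4523, 0.3684, 0.1626]
tcp_rot: [0.134, 0.991, 0.001, 0.001]
contact_force: [-0.6, -0.6, 0.1]
finger_gap: 0.0949
grip_force: 0.0
```

```bash
python3 -m inch '{"fingers":[1,0.5,0,0,0,0,0,0,0,0],"dp":[[0,-3,1],[0.5,-7,2],[0.7,-11,2],[1,-15,2],[1.2,-19,2],[1.4,-23,2],[1.6,-27,2],[1.8,-31,2],[2,-35,2],[2,-38,2]],"rot":[[0,0,-0.1],[0,0,-0.2],[0,0,-0.3],[0,0,-0.4],[0,0,-0.5],[0,0,-0.6],[0,0,-0.7],[0,0,-0.8],[0,0,-0.9],[0,0,-1.0]]}'
python3 - <<'E'
from rig import camera
import cv2,numpy as np
a=camera('side')['color'][90:330,220:440,::-1];
cv2.imwrite('pics/placed.png',cv2.resize(a,None,fx=2.4,fy=2.4,interpolation=cv2.INTER_CUBIC))
E
```

```text
time: 8.3
tcp_pos: [0.4716, -0.0141, 0.1793]
tcp_rot: [0.595, 0.804, 0.0, 0.0]
contact_force: [0.6, 0.6, -0.3]
finger_gap: 0.0476
grip_force: 0.0
```

View pics/placed.png

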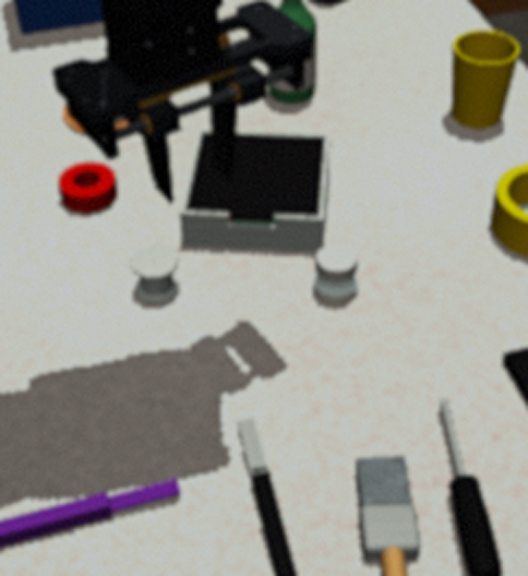

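The tape is off the lid, but the gripper hides the pad; I'll check it later. Move over the opener.

```bash
python3 -m inch '{"fingers":[0,0,0,0,0,0,0,0,0,0],"dp":[[0.2,-4,0],[0.4,-8,0],[0.4,-12,0],[0.4,-15,0],[0.4,-17.2,-1],[0.4,-17.9,-4],[0.4,-17.9,-7],[0.4,-17.9,-10],[0.4,-17.9,-12],[0.4,-17.9,-12]],"rot":[[0,0,-0.1],[0,0,-0.2],[0,0,-0.3],[0,0,-0.356],[0,0,-0.356],[0,0,-0.356],[0,0,-0.356],[0,0,-0.356],[0,0,-0.356],[0,0,-0.356]]}' 
python3 -m inch '{"fingers":[0,0],"dp":[[0,0,0],[0,0,0]],"rot":[[0,0,0],[0,0,0]]}'
python3 - <<'E'
from rig import camera
import cv2,numpy as np
a=camera('side')['color'][90:360,220:440,::-1];
cv2.imwrite('pics/pregrip.png',cv2.resize(a,None,fx=2.2,fy=2.2,interpolation=cv2.INTER_CUBIC))
E
```

```text
time: 9.35
tcp_pos: [0.4746, -0.1905, 0.0571]
tcp_rot: [0.726, 0.687, -0.001, -0.002]
contact_force: [0.7, -0.1, 0.1]
finger_gap: 0.0475
grip_force: 0.0
time: 9.55
tcp_pos: [0.4762, -0.1913, 0.0603]
tcp_rot: [0.726, 0.687, 0.0, 0.001]
contact_force: [-0.6, 0.5, 1.1]
finger_gap: 0.048
grip_force: 0.0
```

View pics/pregrip.png

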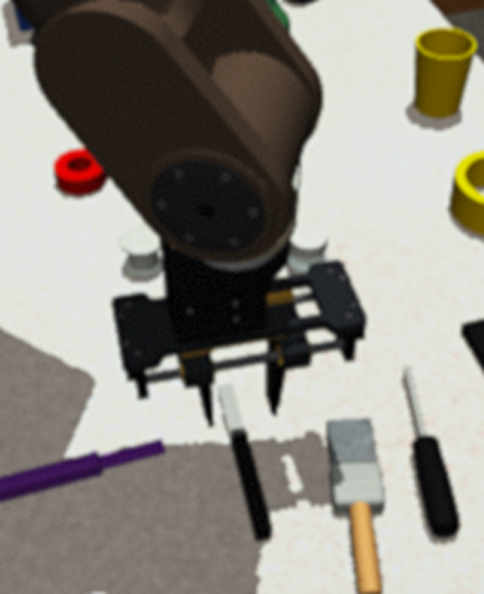

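Fingers at (210,420) and (275,410) straddle the handle just behind the blade, and the brush is clear. Descend and grip.

```bash
python3 -m inch '{"fingers":[0,0,0,0,0,0,-1,-1,-1,-1],"dp":[[0,-0.2,-2],[0,-0.2,-4],[0,-0.2,-5.2],[0,-0.2,-5.7],[0,-0.2,-5.7],[0,-0.2,-5.7],[0,-0.2,-5.7],[0,-0.2,-5.7],[0,-0.2,-5.7],[0,-0.2,-5.7]],"rot":[[0,0,0],[0,0,0],[0,0,0],[0,0,0],[0,0,0],[0,0,0],[0,0,0],[0,0,0],[0,0,0],[0,0,0]]}' 55;python3 -m inch '{"fingers":[-1,-1,-1,-1,-1],"dp":[[0,0,0],[0,0,0],[0,0,0],[0,0,0],[0,0,0]],"rot":[[0,0,0],[0,0,0],[0,0,0],[0,0,0],[0,0,0]]}'
```

```text
time: 10.6
tcp_pos: [0.4757, -0.1931, 0.0024]
tcp_rot: [0.726, 0.687, 0.0, 0.0]
contact_force: [-0.4, -0.5, 0.3]
finger_gap: 0.0211
grip_force: 0.0
time: 11.1
tcp_pos: [0.4756, -0.1931, 0.0022]
tcp_rot: [0.726, 0.687, 0.0, 0.0]
contact_force: [-1.0, -0.2, 2.3]
finger_gap: 0.0138
grip_force: 55.0
```

```bash
python3 -m inch '{"fingers":[-1,-1,-1,-1,-1,-1,-1,-1,-1,-1],"dp":[[0,0,1],[0,0,3],[0,0,5],[0.5,3,7],[1.2,6,7],[2,10,7],[2.7,14,7],[3.2,17,7],[3.5,18.3,7],[3.5,18.6,7]],"rot":[[0,0,0],[0,0,0],[0,0,0],[0,0,-0.05],[0,0,-0.1],[0,0,-0.16],[0,0,-0.22],[0,0,-0.27],[0,0,-0.295],[0,0,-0.295]]}' ;python3 -m inch '{"fingers":[-1,-1,-1,-1,-1,-1,-1],"dp":[[0,0,-1],[0,0,-3],[0,0,-4.2],[0,0,-4.6],[0,0,-4.6],[0,0,-4.6],[0,0,-4.6]],"rot":[[0,0,0],[0,0,0],[0,0,0],[0,0,0],[0,0,0],[0,0,0],[0,0,0]]}'
python3 - <<'E'
from rig import camera
import cv2,numpy as np,pickle
s=camera('side');t=camera('top');pickle.dump((s,t),open('ins.pkl','wb'))
a=s['color'][140:220,280:380,::-1];b=t['color'][140:220,270:370,::-1]
cv2.imwrite('pics/ins.png',cv2.resize(np.hstack([a,b]),None,fx=4,fy=4,interpolation=cv2.INTER_CUBIC))
E
```

```text
time: 12.1
tcp_pos: [0.5107, -0.0057, 0.0726]
tcp_rot: [0.819, 0.574, 0.0, 0.0]
contact_force: [-0.2, -0.6, -0.9]
finger_gap: 0.0136
grip_force: 55.0
time: 12.8
tcp_pos: [0.5109, -0.0072, 0.0267]
tcp_rot: [0.819, 0.573, 0.0, 0.0]
contact_force: [-0.7, 0.5, -1.0]
finger_gap: 0.0136
grip_force: 55.0
```

View pics/ins.png

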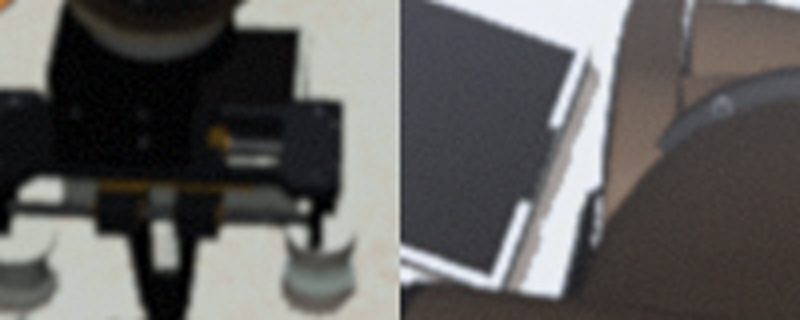

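The blade shows between the fingers at (165,240), but the tip is hidden in both views. I'll insert slowly and watch the force.

```bash
python3 -m inch '{"fingers":[-1,-1,-1,-1,-1,-1,-1],"dp":[[0.3,0.9,0],[0.6,1.7,0],[0.9,2.5,0],[1.2,3.3,0],[1.25,3.4,0],[1.25,3.4,0],[1.25,3.4,0]],"rot":[[0,0,0],[0,0,0],[0,0,0],[0,0,0],[0,0,0],[0,0,0],[0,0,0]]}' ;python3 -m inch '{"fingers":[-1,-1,-1,-1,-1,-1],"dp":[[0.15,0.4,0],[0.3,0.8,0],[0.45,1.2,0],[0.55,1.5,0],[0.55,1.5,0],[0.55,1.5,0]],"rot":[[0,0,0],[0,0,0],[0,0,0],[0,0,0],[0,0,0],[0,0,0]]}'
python3 - <<'E'
from rig import camera
import cv2,numpy as np,pickle
s=camera('side');t=camera('top')
a=s['color'][120:200,280:380,::-1];b=t['color'][140:220,240:340,::-1]
cv2.imwrite('pics/ins2.png',cv2.resize(np.hstack([a,b]),None,fx=4,fy=4,interpolation=cv2.INTER_CUBIC))
E
```

```text
time: 13.6
tcp_pos: [0.523, 0.0269, 0.0261]
tcp_rot: [0.819, 0.573, -0.0, -0.0]
contact_force: [1.0, -1.0, -1.4]
finger_gap: 0.0139
grip_force: 55.0
time: 14.2
tcp_pos: [0.5285, 0.042, 0.0261]
tcp_rot: [0.819, 0.573, -0.0, 0.0]
contact_force: [-0.2, 0.3, -0.5]
finger_gap: 0.0134
grip_force: 55.0
```

No contact force, so the blade is inside the slot: the tip is 22 mm past the front face. Begin levering.

```bash
python3 -m inch '{"fingers":[-1,-1,-1,-1,-1,-1,-1,-1,-1,-1],"dp":[[0,0,0.2],[0,0,0.4],[0,0,0.6],[0,0,0.9],[0,0,1.2],[0,0,1.5],[0,0.1,1.8],[0,0.1,2.1],[0,0.2,2.5],[0,0.2,2.5]],"rot":[[0,0,0],[0,0,0],[0,0,0],[0,0,0],[0,0,0],[0,0,0],[0,0,0],[0,0,0],[0,0,0],[0,0,0]]}' 60
python3 - <<'E'
from rig import camera,monitor
import cv2,numpy as np,pickle
s=camera('side');t=camera('top');print(monitor.sense()['contact_force'],monitor.sense()['wrist_torque'])
a=s['color'][80:200,260:410,::-1];b=t['color'][110:230,220:370,::-1]
cv2.imwrite('pics/lift.png',cv2.resize(np.hstack([a,b]),None,fx=2.6,fy=2.6,interpolation=cv2.INTER_CUBIC))
E
```

```text
time: 15.3
tcp_pos: [0.5287, 0.044, 0.0517]
tcp_rot: [0.819, 0.573, 0.0, 0.0]
contact_force: [0.1, 0.3, -2.1]
finger_gap: 0.0133
grip_force: 60.0
[-0.03913979 -0.38296435 -0.60159832] [-0.08152105  0.13839355 -0.0163698 ]
```

View pics/lift.png

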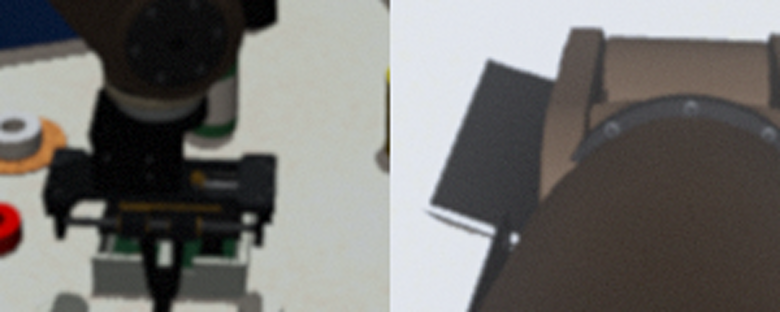

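The green interior shows at (190,245), so the lid is rising on the blade, and the tape lies on the cork at (18,135). Continue along the arc.

```bash
python3 -m inch '{"fingers":[-1,-1,-1,-1,-1,-1,-1,-1,-1,-1],"dp":[[0,0.1,0.5],[0.1,0.25,1.05],[0.15,0.4,1.6],[0.2,0.55,2.1],[0.3,0.8,2.6],[0.35,1,3.1],[0.45,1.3,3.6],[0.55,1.55,4.05],[0.7,1.85,4.5],[0.8,2.15,4.95]],"rot":[[0,0,0],[0,0,0],[0,0,0],[0,0,0],[0,0,0],[0,0,0],[0,0,0],[0,0,0],[0,0,0],[0,0,0]]}'
python3 -m inch '{"fingers":[-1,-1,-1,-1,-1,-1,-1,-1],"dp":[[0.1,0.35,0.4],[0.25,0.7,0.8],[0.4,1.05,1.2],[0.5,1.45,1.55],[0.65,1.85,1.9],[0.8,2.25,2.2],[0.8,2.25,2.2],[0.8,2.25,2.2]],"rot":[[0,0,0],[0,0,0],[0,0,0],[0,0,0],[0,0,0],[0,0,0],[0,0,0],[0,0,0]]}'
python3 - <<'E'
from rig import camera,monitor
import cv2,pickle
s=camera('side');t=camera('top');print(monitor.sense()['contact_force'])
pickle.dump((s,t),open('mid.pkl','wb'))
E
```

```text
time: 16.4
tcp_pos: [0.5367, 0.0657, 0.101]
tcp_rot: [0.819, 0.573, -0.0, 0.0]
contact_force: [0.2, -0.7, -3.4]
finger_gap: 0.0132
grip_force: 60.0
time: 17.2
tcp_pos: [0.5447, 0.0882, 0.1227]
tcp_rot: [0.819, 0.573, 0.0, 0.0]
contact_force: [1.0, -0.4, -0.8]
finger_gap: 0.0135
grip_force: 60.0
[-1.12291726 -0.33370789 -0.13160238]
```

```bash
python3 -m inch '{"fingers":[-1,-1,-1,-1,-1,-1,-1,-1,-1,-1],"dp":[[0.15,0.45,0.3],[0.3,0.9,0.55],[0.5,1.35,0.8],[0.65,1.8,1],[0.85,2.3,1.2],[1.05,2.8,1.4],[1.25,3.3,1.55],[1.4,3.8,1.65],[1.6,4.3,1.75],[1.75,4.8,1.8]],"rot":[[0,0,0],[0,0,0],[0,0,0],[0,0,0],[0,0,0],[0,0,0],[0,0,0],[0,0,0],[0,0,0],[0,0,0]]}'
python3 -m inch '{"fingers":[-1,-1,-1,-1,-1,-1],"dp":[[0.15,0.4,0],[0.3,0.75,0],[0.35,0.9,0],[0.35,0.9,0],[0.35,0.9,0],[0.35,0.9,0]],"rot":[[0,0,0],[0,0,0],[0,0,0],[0,0,0],[0,0,0],[0,0,0]]}'
python3 - <<'E'
from rig import camera,monitor
import cv2,numpy as np,pickle
s=camera('side');t=camera('top');print(monitor.sense()['contact_force'])
a=s['color'][60:200,250:410,::-1];b=t['color'][90:230,200:360,::-1]
cv2.imwrite('pics/up.png',cv2.resize(np.hstack([a,b]),None,fx=2.5,fy=2.5,interpolation=cv2.INTER_CUBIC))
E
```

```text
time: 18.3
tcp_pos: [0.5624, 0.1364, 0.1408]
tcp_rot: [0.819, 0.573, 0.0, 0.0]
contact_force: [-0.4, -1.7, -0.7]
finger_gap: 0.0136
grip_force: 60.0
time: 18.9
tcp_pos: [0.5656, 0.1449, 0.1406]
tcp_rot: [0.819, 0.573, 0.0, 0.0]
contact_force: [0.3, -0.2, -0.8]
finger_gap: 0.0131
grip_force: 60.0
[-0.01583076  0.43479125 -0.99725269]
```

View pics/up.png

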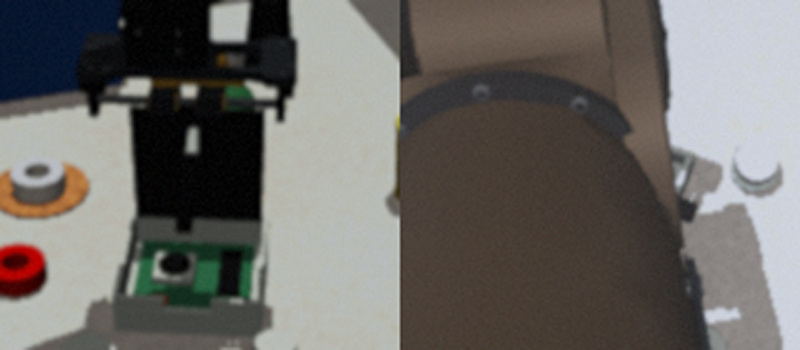

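The lid stands upright as the black plate at (200,165), the tape is centred on the cork at (38,180), and the box interior is open below. Withdraw and return the tool to its original free spot.

```bash
python3 -m inch '{"fingers":[-1,-1,-1,-1,-1,-1,-1,-1,-1,-1],"dp":[[-0.5,-1.4,0],[-1.2,-3.3,0],[-2,-5.6,0],[-3,-8.2,0],[-4.1,-11.3,0],[-5.1,-15,0],[-6,-19,0],[-7,-23,0],[-7.8,-27,0],[-8.4,-30,0]],"rot":[[0,0,0],[0,0,0],[0,0,0],[0,0,0],[0,0,0],[0,0,0.06],[0,0,0.12],[0,0,0.18],[0,0,0.24],[0,0,0.28]]}'
python3 -m inch '{"fingers":[-1,-1,-1,-1,-1,-1,-1,-1,-1,-1],"dp":[[-0.3,-2,-1],[-0.6,-3.5,-2.5],[-0.6,-3.8,-4.5],[-0.6,-3.8,-6.5],[-0.6,-3.8,-8.5],[-0.6,-3.8,-10.5],[-0.6,-3.8,-11.5],[-0.6,-3.8,-12],[-0.6,-3.8,-12],[-0.6,-3.8,-12]],"rot":[[0,0,0.015],[0,0,0.015],[0,0,0.015],[0,0,0.015],[0,0,0.015],[0,0,0.015],[0,0,0.015],[0,0,0.015],[0,0,0.015],[0,0,0.015]]}'
```

```text
time: 20.0
tcp_pos: [0.4803, -0.1576, 0.1408]
tcp_rot: [0.731, 0.682, -0.0, 0.0]
contact_force: [0.2, -0.3, -0.8]
finger_gap: 0.0139
grip_force: 60.0
time: 21.0
tcp_pos: [0.4758, -0.1933, 0.0213]
tcp_rot: [0.726, 0.687, 0.0, 0.0]
contact_force: [0.1, -0.6, -1.0]
finger_gap: 0.0135
grip_force: 60.0
```

```bash
python3 -m inch '{"fingers":[-1,-1,-1,-1,-1,-1,-1,-1],"dp":[[0,0,-0.5],[0,0,-1],[0,0,-1.4],[0,0,-1.6],[0,0,-1.75],[0,0,-1.85],[0,0,-1.85],[0,0,-1.85]],"rot":[[0,0,0],[0,0,0],[0,0,0],[0,0,0],[0,0,0],[0,0,0],[0,0,0],[0,0,0]]}'
```

```text
time: 21.8
tcp_pos: [0.4756, -0.1931, 0.0022]
tcp_rot: [0.726, 0.687, 0.0, 0.0]
contact_force: [-1.0, -0.4, 1.5]
finger_gap: 0.0137
grip_force: 60.0
```

Contact with the bench is light, as it was at the grasp. Release gently and rise.

```bash
python3 -m inch '{"fingers":[-0.6,-0.5,-0.3,-0.1,-0.1,-0.1,-0.1,-0.1,-0.1,-0.1],"dp":[[0,0,0],[0,0,0],[0,0,0],[0,0,0],[0,0,0],[0,0,1],[0,0,3],[0,0,6],[0,0,9],[0,0,12]],"rot":[[0,0,0],[0,0,0],[0,0,0],[0,0,0],[0,0,0],[0,0,0],[0,0,0],[0,0,0],[0,0,0],[0,0,0]]}'
python3 -m inch '{"fingers":[-0.1,-0.1,-0.1,-0.1,-0.1,-0.1,-0.1,-0.1,-0.1,-0.1],"dp":[[0,-2,2],[0,-4,4],[0,-7,6],[0,-11,8],[0,-15,10],[0,-19,10],[0,-22,10],[0,-24,10],[0,-24,10],[0,-24,10]],"rot":[[0,0,0],[0,0,0],[0,0,0],[0,0,0],[0,0,0],[0,0,0],[0,0,0],[0,0,0],[0,0,0],[0,0,0]]}'
python3 - <<'E'
from rig import camera,monitor
from geo import *
s=camera('side');t=camera('top');print(monitor.sense()['tcp_pos'])
pickle.dump((s,t),open('end.pkl','wb'))
# compare with the start image: tool + bystander regions
for n,c in(('top',t),('side',s)):
    a=C[n]['color'].astype(int);b=c['color'].astype(int);d=np.abs(a-b).max(2)>50
    k,l,st,ce=cv2.connectedComponentsWithStats(d.astype(np.uint8))
    for i in range(1,k):
        if st[i,4]>25: print(n,st[i].tolist(),ce[i].round(0).tolist())
# lid plane hypothesis: lid dark fraction inside the projected lid outline, by angle
q=[0.5687,0.1528,1.2204];cs,sn=np.cos(q[2]),np.sin(q[2])
W=lambda x,y,z:[q[0]+cs*x-sn*y,q[1]+sn*x+cs*y,z]
for th in(1.2,1.3,1.4,1.5,1.57,1.65,1.75):
    e=[W(.062-r*np.cos(th),y,.04+r*np.sin(th)) for r,y in((.02,.063),(.125,.063),(.125,-.063),(.02,-.063))]
    o=[]
    for n,c in(('side',s),('top',t)):
        m=np.zeros((400,640),np.uint8);cv2.fillPoly(m,[np.int32(proj(n,e).round())],1)
        dk=c['color'].max(2)<45;o+=[int(m.sum()),round(float((dk&(m>0)).sum()/max(m.sum(),1)),2)]
    print(th,o)
# tape on cork in side view: bright ring pixels near expected
for n,c in(('top',t),):
    u=proj(n,[0.4513,0.3681,.028])[0];x,y=int(u[0]),int(u[1]);w=c['color'][y-30:y+30,x-30:x+30].astype(int)
    m=(np.ptp(w,axis=2)<25)&(w.min(2)>110)
    k,l,st,ce=cv2.connectedComponentsWithStats(m.astype(np.uint8));print('tape exp',u,[(st[i].tolist(),(ce[i]+[x-30,y-30]).round(1).tolist()) for i in range(1,k) if st[i,4]>60])
E
```

```text
time: 22.8
tcp_pos: [0.4754, -0.1929, 0.124]
tcp_rot: [0.726, 0.687, 0.0, 0.0]
contact_force: [1.2, 0.1, -1.3]
finger_gap: 0.0429
grip_force: 0.0
time: 23.8
tcp_pos: [0.4753, -0.4326, 0.2223]
tcp_rot: [0.726, 0.687, 0.0, -0.0]
contact_force: [-0.5, 0.4, -0.2]
finger_gap: 0.043
grip_force: 0.0
[ 0.47562658 -0.43197648  0.22255366]
top [222, 114, 36, 73, 1117] [240.0, 151.0]
top [252, 138, 61, 72, 1605] [286.0, 179.0]
top [266, 154, 28, 28, 370] [282.0, 166.0]
top [274, 164, 12, 11, 96] [279.0, 169.0]
top [267, 173, 9, 9, 52] [271.0, 177.0]
top [626, 175, 14, 12, 114] [633.0, 181.0]
top [237, 191, 403, 209, 40778] [489.0, 335.0]
top [160, 214, 32, 29, 597] [175.0, 229.0]
top [634, 287, 6, 20, 89] [637.0, 296.0]
top [56, 358, 122, 42, 2365] [112.0, 384.0]
top [324, 390, 58, 10, 299] [353.0, 396.0]
side [5, 0, 635, 400, 114017] [341.0, 216.0]
side [322, 0, 194, 112, 9062] [445.0, 33.0]
side [332, 44, 12, 8, 66] [336.0, 47.0]
side [332, 104, 10, 8, 42] [336.0, 108.0]
side [333, 125, 18, 8, 78] [342.0, 129.0]
side [315, 149, 26, 17, 315] [328.0, 157.0]
side [63, 166, 19, 16, 160] [70.0, 171.0]
side [75, 170, 22, 16, 111] [85.0, 176.0]
side [481, 220, 150, 139, 6956] [554.0, 289.0]
side [434, 235, 12, 17, 81] [440.0, 244.0]
side [0, 252, 11, 65, 381] [3.0, 284.0]
side [114, 266, 14, 13, 100] [121.0, 272.0]
side [0, 283, 167, 117, 10915] [83.0, 354.0]
side [65, 284, 56, 36, 785] [94.0, 301.0]
side [414, 314, 8, 15, 59] [418.0, 321.0]
1.2 [1415, 0.65, 560, 0.0]
1.3 [1602, 0.58, 194, 0.01]
1.4 [1790, 0.53, 335, 0.81]
1.5 [1942, 0.51, 806, 0.89]
1.57 [2059, 0.5, 1009, 0.94]
1.65 [2140, 0.48, 1339, 0.7]
1.75 [2200, 0.47, 1690, 0.51]
tape exp [173.38141986 227.86929923] [([0, 0, 60, 60, 1553], [166.6, 223.3]), ([18, 18, 28, 28, 484], [174.2, 228.2])]
```

The lid fits about 1.6 rad, and the tape centre is within 1 px of the pad centre. One last numeric check on the tools and small parts by template matching against the start picture.

Run:
```python
from geo import *
s,t=pickle.load(open('end.pkl','rb'))
for nm,(x,y,w,h) in dict(opener=(402,206,80,16),brush=(432,160,80,34),driver=(412,134,84,26),jar=(332,145,24,24),spool=(308,218,24,24),cleaner=(164,106,44,42)).items():
    A=C['top']['color'][y:y+h,x:x+w];B=t['color'][y-12:y+h+12,x-12:x+w+12]
    _,v,_,l=cv2.minMaxLoc(cv2.matchTemplate(B,A,cv2.TM_CCOEFF_NORMED));print(nm,round(v,2),l[0]-12,l[1]-12)
```

```text
opener 0.99 0 0
brush 1.0 0 0
driver 1.0 0 0
jar 1.0 0 0
spool 0.99 0 0
cleaner 1.0 0 0
```

```bash
python3 -c "
from rig import manip;print(manip.close_job())"
```

```text
the job is handed in; nothing more can be done
None
```

The job is handed in, with no verdict returned: by my last camera checks the tape roll is centred on the cork pad, the lid stands open at about 1.6 rad, the opener is flat back in its original spot, and nothing else moved.

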